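# Hold the splash panel against its bracket for fastening

### The job

Draw the tall frosted splash panel straight up out of its slot in the folding rack, then hold it upright against the sprung backing plate of the mounting bracket, face to face, its side edges in line with the plate's and its lower edge about 15 mm clear of the mat, so that I can put the screws in. Press with a steady push of about 8 N (5 to 12 N is fine, never as much as 20 N) for at least two seconds, and finish while still gripping and pressing it: do not let go or put it down. Leave everything else where it stands.

Things in the scene. Friction and masses are not known exactly. Their poses are not given: they have to be found in the camera images.
- panel: frosted splash panel standing on edge in one of the rack's three slots (which one varies): 8 mm thick (x, face normal), 120 mm wide (y), 120 mm tall (z up), about 0.14 kg; small dark screw holes at y = +-45 mm, 45 mm above the lower edge. Origin: middle of its lower edge. By far the tallest thing in the rack; both faces alike.
- rack: grey plastic folding rack, fixed, 150 (x) x 148 mm (y); origin mid-underside, on the 4 mm bamboo mat (mat top at world z = 0.004); z up. Floor 12 mm above the origin; three slots at x = -45, 0, +45 mm run along y, each 11 mm wide between pairs of posts at y = +-53 mm with tops 55 mm above the origin; side walls 44 mm high, 130 mm apart inside.
- bracket: white metal mounting bracket, fixed on the mat, left or right (the rack on the other side); origin on the mat top, 20 mm behind the front face of its free backing plate. Its front looks along its own -x, y is along its width, z up. Base (12 mm high) begins at x = +20 mm, upright (85 mm high) at x = +56 mm; the space below and in front of the plate is free.
- plate_face (a point): middle of the front face of the bracket's aluminium backing plate, 60 mm above the mat; axes as the bracket's (outward normal -x). Plate: 120 mm wide (y), 50 mm high (35 to 85 mm above the mat), 8 mm thick, dark screw holes at y = +-45 mm at mid height. The point moves with the plate.
- plate (a joint): how far the backing plate is pushed in along the bracket's +x against its spring, in m: 0 free, stop at 0.030. The spring takes 800 N per m from zero, no preload: 0.010 is 8 N.
- board: small bamboo board, 8 x 116 x 66 mm tall, standing in another slot of the rack; origin middle of its lower edge. Leave alone.
- lidplate: small white plastic sheet, 8 x 116 x 56 mm tall, standing in the remaining slot; origin middle of its lower edge. Leave alone.
- bottle: frosted glass bottle, 62 mm across, 190 mm tall, origin at the middle of its underside, at the far middle of the mat. Leave alone.
- sippy: yellow sippy cup with two handles, 108 mm over the handles, 90 mm tall, origin at the middle of its underside, in the middle of the mat. Leave alone.
- tin: stainless tin with closed hinged cover, 62 x 87 x 42 mm tall, origin at the middle of its underside, at the near middle of the mat. Leave alone.
- scoop: white measuring scoop, bowl 46 mm across and 28 mm tall with a flat handle reaching 94 mm along its -x; origin under the bowl; right edge of the mat. Leave alone.
- mug: white mug, 76 mm across, 85 mm tall, origin at the middle of its underside, left edge of the mat. Leave alone.
There are look-alikes about, which are no part of the job. What is meant by the panel is not red, and is the smaller of those in its own colour.

How it is judged:
By the outcome, as a careful person would: the job done as asked, in the order asked, and still so for the second after the job is handed in, while the arm keeps its last pose, push and grip.
It also fails if it takes over 51 s, if anything falls off the work surface, if the arm or the gripper's body presses on something with over 40 N, if the wrist force passes 120 N, or if a joint passes its speed limit or range.

### The arm

A 6-joint arm with a two-finger parallel gripper is mounted at the origin on the work surface. World frame = base frame: x ahead of the robot, y to its left, z up, the work surface at z = 0. Lengths are in m, angles in degrees, forces in N, time in s.
With the tool pointing down it reaches from about 0.225 to 0.725 m from the base axis. Payload 3.1 kg.
Tool frame: the origin (TCP) lies at the very end of the fingers, on their centre line; the grasp point (between the pads) lies 19 mm behind it; z points along the fingers, y is the line along which they close (so a half turn about z gives the same grasp; the last joint's range is limited). The gripper opens to 85 mm and grips with 20 to 120 N. Pads are 22 mm wide; open, the fingers measure 114 mm over their backs; the gripper's body (76 mm by 85 mm) begins 54 mm behind the grasp point. The pads swing forward as they close: fully open they stand 13 mm farther back than shut.
Start: joints at [62.177, 2.75, 5.684, 92.934, 0, 82.678], TCP at [0.184, 0.492, 0.207] pointing down, gripper open.
Joint ranges: [-166.93, 166.93], [-56.73, 111.36], [-69.38, 81.34], [-121.58, 131.49], [-85.45, 84.26], [-180, 180]. Speed limits (degrees/s): [159.86, 159.86, 180, 180, 180, 180].

### API

Orientations are given as [roll, pitch, yaw] about the fixed x, y, z axes, in that order (R = Rz(yaw) Ry(pitch) Rx(roll)).
In Python, from cell import * gives the robot as it stands.
- The arm moves only by the tool step_arm, never from a script. Its argument "series" is a list of rows, each a list of 7 numbers: the shift along the tool's x, y, z normalised to -1 to 1, where 1 is 20 mm, then the turn, a rotation vector about the tool's x, y, z normalised to -1 to 1, where 1 is 6 degrees, then the opening, from -1 (shut) to 1 (fully open). In form: [[dx, dy, dz, ax, ay, az, grip], ...]. A call has exactly 5 rows; each row shifts and turns the commanded pose from where the row before left it, along the tool's axes as they then stand; what a row does not reach is not made up. A row lasts 1/10 s, in which the tool goes at most 50 mm and 8.59 degrees, less where a joint would pass 70% of its speed; a pose out of reach is approached as far as the arm can. A call with a number of a shift or a turn outside -1 to 1 is refused whole. A call with a gripper value outside its range is refused whole. The fingers move at their own pace and stop on an object; "grip_force" is the grip in N (left out, the last holds). Time passes only in rows, so rows that do not move let the fingers close, or fill a call up. It gives the time, the measured TCP pose, the force, the opening and the grip force at its end, in the units of the state.
- state(): the state, without advancing time (a new reading comes with each control period).
- snapshot(name): name is "side" or "top"; returns a dict with "image" (400x640x3 uint8, red, green, blue), "range_z" (400x640 float32, m along the optical axis (not along the pixel's ray), 0 where there is no reading), "mtx" (3x3 intrinsics, pixels), "xyz" and "attitude" of the camera in the world. Camera axes: x right, y up, looking along -z (the intrinsics and any distortion apply to the point x, -y, -z); pixel columns grow to the right and rows downward; lengths in m; the calibration is good to about 2 mm. A picture is of the moment at which its call begins.
- sign_off(): hands the job in; it is judged then, once.
Trained networks look in the newest picture that a camera, given by its name, has taken for a name from the list of things; names that differ only in an ending like _2 or _b are one class to them, and where a whole thing is asked for, a point or a joint stands for the part that bears it (a point fixed in the world has none). Each returns a list of dicts, best first, with "confidence" (0 to 1); they miss things now and then, are a little off and sometimes report something else, mostly with a low value. They report only what shows in the picture. A call takes as long as a camera call. They do not tell look-alikes from the thing itself.
- regions_of(camera, name): "pixels" (400x640 bool, what is visible of it) and "point" ([column, row] in pixels, amid what is visible of it).
- pinpoint(camera, name): "point" ([column, row] in pixels: a listed point, or the origin of a listed thing).
The state is a dict: "clock": time; "joints": joint angles; "qvel": joint speeds; "joint_efforts": joint torques, N m; "position": TCP position; "tool_rot": TCP orientation; "ft_force": force on the tool from outside, world axes, zero at the start; "ft_torque": the same for the moment, N m; "finger_gap": opening from 0.0 (shut) to 1.0 (fully open); "gripper_force": force on a finger pad.
Only numpy, scipy, OpenCV 4.12 (cv2) and the standard library are available. Lean on these libraries where they do the work, as an engineer would, in place of code of your own. Each camera call takes 0.05 s, during which the arm holds its last target. There are 200 camera calls.

## Working session

There is one attempt and no reset: what is moved stays moved. The work goes in short steps, Python scripts to look and compute and a tool call to move; the robot and the scene stay as the last step left them, time stands still between calls to the robot, and variables do not carry over. Pictures are saved under pics/ and viewed, at most 10 in all, crops included, and the job is handed in when it is done.

Besides the shell and the picture viewer there is one more tool, called after ">>>" by a JSON object that holds its "op" and its "data", one argument or row to a line. step_arm: Moves the arm, as the interface text tells. Its arguments: {"type":"object","properties":{"series":{"type":"array"},"grip_force":{"type":"number"}},"required":["series"]}

```bash
mkdir -p pics; cat > h.py <<'E'
from cell import *
import numpy as np, cv2
from scipy.spatial.transform import Rotation as R
def cloud(s):
    K=np.array(s["mtx"]);z=s["range_z"];h,w=z.shape
    u,v=np.meshgrid(np.arange(w),np.arange(h))
    p=np.stack([(u-K[0,2])/K[0,0]*z,-(v-K[1,2])/K[1,1]*z,-z],-1)
    return p@att(s).T+np.array(s["xyz"])
def att(s):
    a=np.array(s["attitude"]);return a if a.shape==(3,3) else R.from_euler("xyz",a,degrees=True).as_matrix()
def save(n,im,k=1):
    cv2.imwrite("pics/"+n,cv2.resize(im[:,:,::-1],None,fx=k,fy=k,interpolation=cv2.INTER_CUBIC))
E
python3 - <<'E'
from h import *
for c in("top","side"):
    s=snapshot(c);print(c,s["xyz"],s["attitude"],s["mtx"]);save(c+"0.png",s["image"]);np.save(c+"0.npy",cloud(s))
    for n in("panel","rack","bracket","plate_face"):
        r=pinpoint(c,n);print(n,[(np.round(d["point"],1).tolist(),round(d["confidence"],2)) for d in r])
        r=regions_of(c,n);print("  reg",[(np.round(d["point"],1).tolist(),int(d["pixels"].sum()),round(d["confidence"],2)) for d in r])
print(state())
E
```

```text
top [0.36076346 0.01783392 1.17003126] [  8.57189236  -0.64605208 -88.94510703] [[428.41394509   0.         313.01256962]
 [  0.         428.41394509 206.00480372]
 [  0.           0.           1.        ]]
panel [([405.6, 226.8], 0.7), ([438.9, 331.8], 0.63), ([306.9, 95.5], 0.56)]
  reg [([452.8, 337.9], 2125, 0.57), ([308.1, 87.2], 869, 0.56)]
rack [([406.1, 224.5], 0.74)]
  reg [([408.3, 229.4], 2447, 0.84), ([316.8, 234.6], 801, 0.65)]
bracket [([225.1, 223.1], 0.73)]
  reg [([229.9, 201.8], 2020, 0.82)]
plate_face [([214.9, 230.9], 0.78)]
  reg [([208.8, 226.8], 247, 0.74)]
side [-0.09619638 -0.60917242  1.08546344] [ 40.32609856   0.53966386 -44.96594775] [[447.8860763    0.         326.22104491]
 [  0.         447.8860763  194.40853529]
 [  0.           0.           1.        ]]
panel [([392.1, 150.4], 0.77), ([385.8, 258.7], 0.67), ([338.2, 353.3], 0.64)]
  reg [([395.2, 137.7], 822, 0.9), ([339.2, 337.7], 2200, 0.79), ([388.6, 246.5], 1102, 0.62)]
rack [([383.7, 263.4], 0.62), ([433.7, 298.4], 0.53)]
  reg [([377.7, 276.4], 1204, 0.73), ([414.0, 245.2], 36, 0.69)]
bracket [
[... 167 characters left out ...]
k': 0.9, 'joints': array([ 6.21762053e+01,  2.74793946e+00,  5.68729755e+00,  9.29345202e+01,
       -9.29581620e-04,  8.26784380e+01]), 'qvel': array([-9.79789457e-02,  2.00540954e-05,  1.27176590e-03, -6.67602353e-02,
        7.95760556e-02,  2.99482789e-02]), 'joint_efforts': array([-2.14796160e-05, -3.38638401e+01,  3.20158446e+01,  8.10483489e-04,
       -3.87741909e-05,  5.08885819e-06]), 'position': array([0.18389328, 0.49175236, 0.20726324]), 'tool_rot': array([1.79995320e+02, 1.53853422e-03, 1.59497767e+02]), 'ft_force': array([ 1.04612373,  0.49261943, -0.73367376]), 'ft_torque': array([ 0.01836081,  0.00865153, -0.02366133]), 'gripper_force': 0.0, 'finger_gap': 1.0008062212448412}
```

View pics/top0.png

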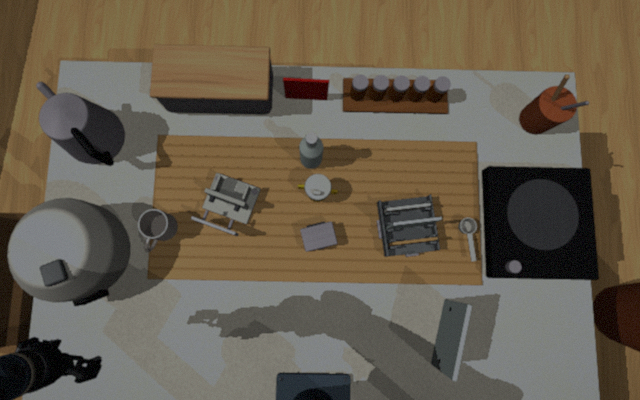

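View pics/side0.png

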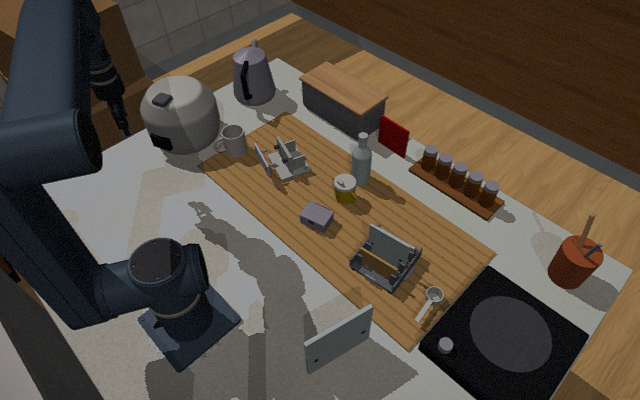

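The top view shows the bracket at (229,205), with its plate at (214,226), and the rack at (408,226), with sheets at rows ~207, 222 and 241. There are three candidates: the red sheet (306,88 top) is excluded by colour. The large frosted sheet leaning on the table (452,338 top) is the bigger of its colour. The frosted sheet in the rack (388,246 side; ~412,207 top) is smaller and in a slot, so it fits. I'll confirm that in a crop and measure.

```bash
python3 - <<'E'
from h import *
s=snapshot("side");t=snapshot("top")
a=cv2.resize(s["image"][215:305,335:435],None,fx=4,fy=4,interpolation=cv2.INTER_CUBIC)
b=cv2.resize(t["image"][180:270,365:465],None,fx=4,fy=4,interpolation=cv2.INTER_CUBIC)
save("crop1.png",np.hstack([a,b]))
pt=cloud(t);ps=cloud(s)
np.set_printoptions(precision=3,suppress=True,linewidth=160)
for nm,p,(r0,r1,c0,c1) in(("top",pt,(185,265,370,450)),("side",ps,(215,305,340,430))):
    q=p[r0:r1,c0:c1].reshape(-1,3)
    for lo,hi in((.11,.16),(.065,.11)):
        m=q[(q[:,2]>lo)&(q[:,2]<hi)]
        if len(m)>5:
            xy=m[:,:2].astype(np.float32);rect=cv2.minAreaRect(xy);print(nm,lo,len(m),np.array(rect[0]),np.array(rect[1]),rect[2],"z",np.percentile(m[:,2],[2,50,98]))
            print(cv2.boxPoints(rect))
for nm,p,(r0,r1,c0,c1) in(("top",pt,(165,240,185,265)),("side",ps,(130,185,245,320))):
    q=p[r0:r1,c0:c1].reshape(-1,3)
    for lo,hi in((.035,.08),(.08,.1)):
        m=q[(q[:,2]>lo)&(q[:,2]<hi)]
        print(nm,"bracket",lo,len(m))
        n,lab,st,ce=cv2.connectedComponentsWithStats(((p[r0:r1,c0:c1,2]>lo)&(p[r0:r1,c0:c1,2]<hi)).astype(np.uint8))
        for i in range(1,n):
            if st[i,4]<15: continue
            mm=p[r0:r1,c0:c1][lab==i];rect=cv2.minAreaRect(mm[:,:2].astype(np.float32))
            print("  ",st[i,4],ce[i]+[c0,r0],"z",np.percentile(mm[:,2],[2,50,98]),np.round(cv2.boxPoints(rect),3).tolist())
E
```

```text
top 0.11 199 [ 0.485 -0.247] [0.008 0.122] 7.971993446350098 z [0.114 0.134 0.138]
[[ 0.472 -0.187]
 [ 0.489 -0.308]
 [ 0.497 -0.307]
 [ 0.48  -0.186]]
top 0.065 372 [ 0.485 -0.245] [0.098 0.118] 7.808276653289795 z [0.066 0.077 0.104]
[[ 0.428 -0.193]
 [ 0.444 -0.311]
 [ 0.542 -0.297]
 [ 0.525 -0.18 ]]
side 0.11 351 [ 0.486 -0.246] [0.013 0.121] 8.087660789489746 z [0.111 0.129 0.139]
[[ 0.471 -0.186]
 [ 0.488 -0.306]
 [ 0.501 -0.305]
 [ 0.484 -0.185]]
side 0.065 697 [ 0.485 -0.245] [0.101 0.12 ] 7.859862327575684 z [0.066 0.081 0.109]
[[ 0.427 -0.193]
 [ 0.444 -0.312]
 [ 0.544 -0.298]
 [ 0.527 -0.179]]
top bracket 0.035 371
   82 [217.976 183.378] z [0.037 0.06  0.065] [[0.5630000233650208, 0.26600000262260437], [0.6039999723434448, 0.25099998712539673], [0.6069999933242798, 0.257999986410141], [0.5649999976158142, 0.27300000190734863]]
   70 [245.943 193.671] z [0.037 0.061 0.066] [[0.5370000004768372, 0.1899999976158142], [0.578000009059906, 0.17599999904632568], [0.5799999833106995, 0.18299999833106995], [0.5389999747276306, 0.19699999690055847]]
   129 [227.659 203.101] z [0.03
[... 1940 characters left out ...]
74316, 0.2930000126361847]]
   16 [272.188 164.375] z [0.06  0.067 0.071] [[0.4659999907016754, 0.22200000286102295], [0.47600001096725464, 0.20900000631809235], [0.48500001430511475, 0.2160000056028366], [0.4740000069141388, 0.2290000021457672]]
side bracket 0.08 193
   108 [284.222 147.741] z [0.081 0.088 0.092] [[0.5170000195503235, 0.1850000023841858], [0.5299999713897705, 0.1809999942779541], [0.5640000104904175, 0.2849999964237213], [0.5519999861717224, 0.289000004529953]]
   85 [261.541 155.4  ] z [0.081 0.088 0.092] [[0.4440000057220459, 0.20399999618530273], [0.4519999921321869, 0.20100000500679016], [0.492000013589859, 0.3149999976158142], [0.48399999737739563, 0.3179999887943268]]
```

View pics/crop1.png

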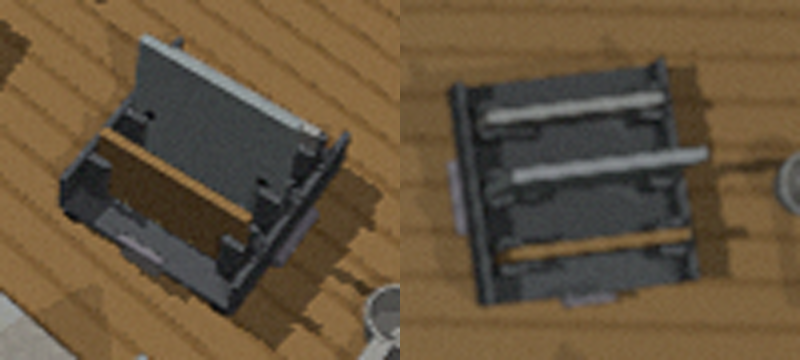

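The panel is the tallest sheet, in the middle slot, with a light frosted edge (top edge at 600,165 in the right half of the crop). Its top at z≈0.136 matches 0.004+0.012+0.120, and its width of 121 mm fits too. The centre is (0.485,-0.247) at yaw ≈8°. The plate face centre is about (0.465,0.261), with bracket yaw ≈-19°. I'm moving above the panel.

>>> {"op": "step_arm", "data": {
  "series": [
    [-0.9,-0.98,0,0,0,0,1],
    [-0.9,-0.98,0,0,0,0,1],
    [-0.9,-0.98,0,0,0,0,1],
    [-0.9,-0.98,0,0,0,0,1],
    [-0.9,-0.98,0,0,0,0,1]
  ]
}}

```text
clock: 1.5
position: [0.2341, 0.3675, 0.2073]
tool_rot: [180.0, 0.0, 159.5]
ft_force: [0.4, 0.2, -0.4]
finger_gap: 0.999
gripper_force: 0.0
```

>>> {"op": "step_arm", "data": {
  "series": [
    [-0.9,-0.98,0,0,0,0,1],
    [-0.9,-0.98,0,0,0,0,1],
    [-0.9,-0.98,0,0,0,0,1],
    [-0.9,-0.98,0,0,0,0,1],
    [-0.9,-0.98,0,0,0,0,1]
  ]
}}

```text
clock: 2.0
position: [0.2841, 0.2442, 0.2074]
tool_rot: [180.0, 0.0, 159.5]
ft_force: [0.1, 0.7, -0.5]
finger_gap: 1.002
gripper_force: 0.0
```

>>> {"op": "step_arm", "data": {
  "series": [
    [-0.9,-0.98,0,0,0,0,1],
    [-0.9,-0.98,0,0,0,0,1],
    [-0.9,-0.98,0,0,0,0,1],
    [-0.9,-0.98,0,0,0,0,1],
    [-0.9,-0.98,0,0,0,0,1]
  ]
}}

```text
clock: 2.5
position: [0.3341, 0.1208, 0.2074]
tool_rot: [180.0, 0.0, 159.5]
ft_force: [0.5, 0.8, 0.5]
finger_gap: 1.001
gripper_force: 0.0
```

>>> {"op": "step_arm", "data": {
  "series": [
    [-0.9,-0.98,0,0,0,0,1],
    [-0.9,-0.98,0,0,0,0,1],
    [-0.9,-0.98,0,0,0,0,1],
    [-0.9,-0.98,0,0,0,0,1],
    [-0.9,-0.98,0,0,0,0,1]
  ]
}}

```text
clock: 3.0
position: [0.3841, -0.0026, 0.2074]
tool_rot: [180.0, 0.0, 159.5]
ft_force: [0.3, -0.4, -0.4]
finger_gap: 1.0
gripper_force: 0.0
```

>>> {"op": "step_arm", "data": {
  "series": [
    [-0.9,-0.98,0,0,0,0,1],
    [-0.9,-0.98,0,0,0,0,1],
    [-0.9,-0.98,0,0,0,0,1],
    [-0.9,-0.98,0,0,0,0,1],
    [-0.9,-0.98,0,0,0,0,1]
  ]
}}

```text
clock: 3.5
position: [0.4341, -0.1259, 0.2073]
tool_rot: [180.0, 0.0, 159.5]
ft_force: [0.5, 0.9, -0.2]
finger_gap: 1.001
gripper_force: 0.0
```

>>> {"op": "step_arm", "data": {
  "series": [
    [-0.9,-0.98,0,0,0,0,1],
    [-0.9,-0.98,0,0,0,0,1],
    [-0.9,-0.98,0,0,0,0,1],
    [-0.9,-0.98,0,0,0,0,1],
    [-0.9,-0.98,0,0,0,0,1]
  ]
}}

```text
clock: 4.0
position: [0.4841, -0.2492, 0.2072]
tool_rot: [180.0, 0.0, 159.5]
ft_force: [-0.3, -0.1, -0.2]
finger_gap: 1.001
gripper_force: 0.0
```

>>> {"op": "step_arm", "data": {
  "series": [
    [0,0,0.2,0,0,1,1],
    [0,0,0.2,0,0,1,1],
    [0,0,0.2,0,0,1,1],
    [0,0,0.2,0,0,1,1],
    [0,0,0.2,0,0,1,1]
  ]
}}

```text
clock: 4.5
position: [0.4838, -0.2482, 0.187]
tool_rot: [-180.0, -0.0, 129.2]
ft_force: [0.5, -0.5, 0.7]
finger_gap: 0.995
gripper_force: 0.0
```

>>> {"op": "step_arm", "data": {
  "series": [
    [0,0,0.2,0,0,1,1],
    [0,0,0.2,0,0,1,1],
    [0,0,0.2,0,0,1,1],
    [0,0,0.2,0,0,1,1],
    [0,0,0.2,0,0,1,1]
  ]
}}

```text
clock: 5.0
position: [0.4837, -0.2481, 0.167]
tool_rot: [-180.0, -0.0, 99.3]
ft_force: [-0.0, -0.1, -0.2]
finger_gap: 1.001
gripper_force: 0.0
```

>>> {"op": "step_arm", "data": {
  "series": [
    [0.09,0.08,0.2,0,0,0.22,1],
    [0,0,0.8,0,0,0,1],
    [0,0,0.85,0,0,0,1],
    [0,0,0.85,0,0,0,1],
    [0,0,0.85,0,0,0,1]
  ]
}}

```text
clock: 5.5
position: [0.4852, -0.2459, 0.0956]
tool_rot: [180.0, 0.0, 98.3]
ft_force: [-0.5, -1.2, -0.5]
finger_gap: 1.002
gripper_force: 0.0
```

>>> {"op": "step_arm", "data": {
  "series": [
    [0,0,0,0,0,0,-0.6],
    [0,0,0,0,0,0,-0.6],
    [0,0,0,0,0,0,-0.6],
    [0,0,0,0,0,0,-0.6],
    [0,0,0,0,0,0,-0.6]
  ],
  "grip_force": 30
}}

```text
clock: 6.0
position: [0.4857, -0.2465, 0.0973]
tool_rot: [179.9, 0.1, 98.2]
ft_force: [-0.3, -0.0, -1.1]
finger_gap: 0.199
gripper_force: 0.0
```

>>> {"op": "step_arm", "data": {
  "series": [
    [0,0,0,0,0,0,-1],
    [0,0,0,0,0,0,-1],
    [0,0,0,0,0,0,-1],
    [0,0,0,0,0,0,-1],
    [0,0,0,0,0,0,-1]
  ],
  "grip_force": 30
}}

```text
clock: 6.5
position: [0.4856, -0.2465, 0.0971]
tool_rot: [179.9, 0.1, 98.2]
ft_force: [-0.3, -0.8, 4.9]
finger_gap: 0.084
gripper_force: 33.2
```

>>> {"op": "step_arm", "data": {
  "series": [
    [0,0,-0.1,0,0,0,-1],
    [0,0,-0.2,0,0,0,-1],
    [0,0,-0.4,0,0,0,-1],
    [0,0,-0.5,0,0,0,-1],
    [0,0,-0.6,0,0,0,-1]
  ],
  "grip_force": 60
}}

```text
clock: 7.0
position: [0.4847, -0.2459, 0.1326]
tool_rot: [-180.0, -0.0, 98.2]
ft_force: [-0.4, 0.4, -1.4]
finger_gap: 0.074
gripper_force: 61.2
```

>>> {"op": "step_arm", "data": {
  "series": [
    [0,0,-0.8,0,0,0,-1],
    [0,0,-1,0,0,0,-1],
    [0,0,-1,0,0,0,-1],
    [0,0,-1,0,0,0,-1],
    [0,0,-0.8,0,0,0,-1]
  ]
}}

```text
clock: 7.5
position: [0.4855, -0.2464, 0.2269]
tool_rot: [179.9, 0.1, 98.2]
ft_force: [-0.1, -0.7, 0.1]
finger_gap: 0.071
gripper_force: 61.3
```

```bash
cat >> h.py <<'E'
def inpanel(p,L=.02):
    # points within the held panel's slab, in tool frame
    st=state();T=R.from_euler("xyz",st["tool_rot"],degrees=True).as_matrix();q=(p-np.array(st["position"]))@T
    return q,T,np.array(st["position"])
E
python3 - <<'E'
from h import *
np.set_printoptions(precision=4,suppress=True)
for c in("top","side"):
    s=snapshot(c);p=cloud(s);save("lift_%s.png"%c,s["image"][100:320,260:520],2)
    q,T,o=inpanel(p);m=(abs(q[...,1])<.015)&(q[...,2]>-.06)&(q[...,2]<.11)&(abs(q[...,0])<.09)
    Q=q[m];print(c,len(Q),Q.min(0),Q.max(0),o)
    low=Q[(Q[:,2]>.005)]  # below fingers
    if len(low)>20:
        print(" low x",np.percentile(low[:,0],[1,99])," z",np.percentile(low[:,2],[1,99]), "fit y=a+bx+cz",np.linalg.lstsq(np.c_[np.ones(len(low)),low[:,0],low[:,2]],low[:,1],rcond=None)[0])
    top=Q[(Q[:,2]<-.03)];print(" top",len(top),np.percentile(top,[2,50,98],axis=0) if len(top) else 0)
print(state()["ft_force"],state()["ft_torque"],state()["clock"])
E
```

```text
top 302 [-0.0201 -0.0149 -0.0584] [0.0611 0.0148 0.083 ] [ 0.4865 -0.2471  0.2298]
 low x [-0.0169  0.0609]  z [0.0059 0.081 ] fit y=a+bx+cz [-0.0057  0.0413  0.0007]
 top 138 [[ 0.0027 -0.0107 -0.0547]
 [ 0.0225 -0.0007 -0.0352]
 [ 0.0592  0.0124 -0.0311]]
side 1409 [-0.0597 -0.0149 -0.0599] [0.0608 0.0113 0.0806] [ 0.4865 -0.2472  0.2284]
 low x [-0.0588  0.0594]  z [0.0053 0.0789] fit y=a+bx+cz [-0.0027 -0.0003 -0.0039]
 top 203 [[-0.0582 -0.0141 -0.0586]
 [-0.0131 -0.0024 -0.0385]
 [ 0.059   0.0071 -0.0303]]
[0.5294 0.249  0.0951] [ 0.0041 -0.0479 -0.0271] 7.6
```

View pics/lift_side.png

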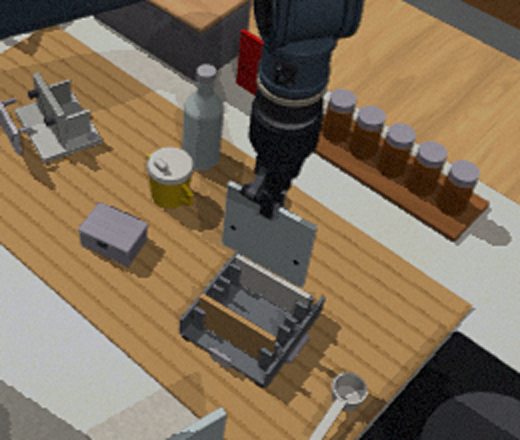

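The panel is held squarely: its sides are at ±59 mm in tool x, its lower edge is 80 mm below the TCP, and it's clear of the rack (panel around 265,235; rack around 250,320). I'm carrying it in front of the bracket, keeping well short of the bottle.

>>> {"op": "step_arm", "data": {
  "series": [
    [0.2,-0.4,0,0,0,0,-1],
    [0.6,-0.8,0,0,0,0,-1],
    [0.7,-0.95,0,0,0,0,-1],
    [0.7,-0.9,0,0,0,0,-1],
    [0.74,-0.9,0,0,0,0,-1]
  ],
  "grip_force": 100
}}

```text
clock: 8.1
position: [0.3964, -0.198, 0.2226]
tool_rot: [-179.9, -0.1, 98.2]
ft_force: [-0.7, 0.2, -0.2]
finger_gap: 0.059
gripper_force: 102.3
```

>>> {"op": "step_arm", "data": {
  "series": [
    [0.99,0.16,0,0,0,0,-1],
    [0.99,0.16,0,0,0,0,-1],
    [0.99,0.16,0,0,0,0,-1],
    [0.99,0.16,0,0,0,0,-1],
    [0.99,0.16,0,0,0,0,-1]
  ]
}}

```text
clock: 8.6
position: [0.3987, -0.0977, 0.2227]
tool_rot: [-179.9, -0.1, 98.2]
ft_force: [0.2, -0.9, -1.4]
finger_gap: 0.056
gripper_force: 102.4
```

>>> {"op": "step_arm", "data": {
  "series": [
    [0.99,0.16,0,0,0,0,-1],
    [0.99,0.16,0,0,0,0,-1],
    [0.99,0.16,0,0,0,0,-1],
    [0.99,0.16,0,0,0,0,-1],
    [0.99,0.16,0,0,0,0,-1]
  ]
}}

```text
clock: 9.1
position: [0.4005, 0.0023, 0.2227]
tool_rot: [-179.8, -0.0, 98.2]
ft_force: [0.8, 0.4, -1.4]
finger_gap: 0.062
gripper_force: 102.4
```

>>> {"op": "step_arm", "data": {
  "series": [
    [0.99,0.16,0,0,0,0,-1],
    [0.99,0.16,0,0,0,0,-1],
    [0.99,0.16,0,0,0,0,-1],
    [0.99,0.16,0,0,0,0,-1],
    [0.99,0.16,0,0,0,0,-1]
  ]
}}

```text
clock: 9.6
position: [0.4022, 0.1023, 0.2227]
tool_rot: [-179.8, -0.0, 98.2]
ft_force: [0.1, 0.2, -0.3]
finger_gap: 0.061
gripper_force: 102.4
```

>>> {"op": "step_arm", "data": {
  "series": [
    [0.99,0.16,0,0,0,0,-1],
    [0.99,0.16,0,0,0,0,-1],
    [0.99,0.16,0,0,0,0,-1],
    [0.99,0.16,0,0,0,0,-1],
    [0.99,0.16,0,0,0,0,-1]
  ]
}}

```text
clock: 10.1
position: [0.404, 0.2022, 0.2227]
tool_rot: [-179.8, 0.0, 98.2]
ft_force: [-0.1, 0.2, -1.7]
finger_gap: 0.059
gripper_force: 102.4
```

>>> {"op": "step_arm", "data": {
  "series": [
    [0,0,0,0,0,0.9,-1],
    [0,0,0,0,0,0.9,-1],
    [0,0,0,0,0,0.9,-1],
    [0,0,0,0,0,0.9,-1],
    [0,0,0,0,0,0.9,-1]
  ]
}}

```text
clock: 10.6
position: [0.4041, 0.2014, 0.2227]
tool_rot: [-179.9, 0.1, 71.0]
ft_force: [0.2, -0.1, -1.3]
finger_gap: 0.06
gripper_force: 102.3
```

>>> {"op": "step_arm", "data": {
  "series": [
    [0.76,-0.22,0,0,0,0,-1],
    [0.76,-0.22,0,0,0,0,-1],
    [0.76,-0.22,0,0,0,0,-1],
    [0.76,-0.22,0,0,0,0,-1],
    [0.76,-0.22,0,0,0,0,-1]
  ]
}}

```text
clock: 11.1
position: [0.4084, 0.2814, 0.2233]
tool_rot: [-179.9, 0.1, 71.2]
ft_force: [0.0, -0.3, -1.5]
finger_gap: 0.055
gripper_force: 102.3
```

>>> {"op": "step_arm", "data": {
  "series": [
    [0,0,1,0,0,0,-1],
    [0,0,1,0,0,0,-1],
    [0,0,1,0,0,0,-1],
    [0,0,1,0,0,0,-1],
    [0,0,1,0,0,0,-1]
  ]
}}

```text
clock: 11.6
position: [0.4087, 0.2813, 0.1229]
tool_rot: [-180.0, 0.0, 71.2]
ft_force: [0.3, -0.3, -1.5]
finger_gap: 0.056
gripper_force: 102.4
```

```bash
cat > m.py <<'E'
from h import *
import sys
np.set_printoptions(precision=4,suppress=True)
n=sys.argv[1]
out=[]
for c in("top","side"):
    s=snapshot(c);p=cloud(s);out.append(cv2.resize(s["image"][120:250,170:350] if c=="top" else s["image"][80:210,200:380],None,fx=2.2,fy=2.2,interpolation=cv2.INTER_CUBIC))
    q,T,o=inpanel(p)
    for nm,m in(("panel",(abs(q[...,1])<.012)&(q[...,2]>-.048)&(q[...,2]<.083)&(abs(q[...,0])<.09)&(p[...,2]>.012)),
      ("plate top",(q[...,1]>.012)&(q[...,1]<.085)&(abs(q[...,0])<.085)&(abs(p[...,2]-.089)<.006))):
        if nm!="panel":
            k=np.zeros(m.shape,np.uint8);k[m]=1;nn,lab,stt,_=cv2.connectedComponentsWithStats(k)
            ids=[i for i in range(1,nn) if stt[i,4]>30]
            for i in ids:
                Q=q[lab==i];rc=cv2.minAreaRect(Q[:,:2].astype(np.float32));P=p[lab==i]
                b=cv2.boxPoints(rc);print(c,nm,len(Q),"toolxy box",b.round(4).tolist(),"z",np.median(P[:,2]))
        else:
            Q=q[m];print(c,nm,len(Q),"x",np.percentile(Q[:,0],[1,99]),"y",np.percentile(Q[:,1],[5,50,95]),"z",np.percentile(Q[:,2],[1,99]))
            F=Q[(Q[:,2]>.005)|(abs(Q[:,0])>.03)]
            F=F[abs(F[:,1]-np.median(F[:,1]))<.004]
            if len(F)>30: print("   face y=a+bx+cz",np.linalg.lstsq(np.c_[np.ones(len(F)),F[:,0],F[:,2]],F[:,1],rcond=None)[0],len(F))
    print(c,"TCP",o)
    for nm in("plate_face",):
        for d in pinpoint(c,nm)[:1]:
            u,v=map(int,np.round(d["point"]));print(c,nm,d["point"],d["confidence"],np.median(p[v-1:v+2,u-1:u+2].reshape(-1,3),0))
save(n,np.hstack(out))
st=state();print({k:st[k] for k in("clock","position","tool_rot","ft_force","ft_torque")})
E
python3 m.py pre.png
```

```text
top panel 148 x [-0.0593  0.0037] y [-0.0013  0.0039  0.0068] z [-0.0457  0.0741]
   face y=a+bx+cz [0.0063 0.0438 0.0176] 86
top plate top 105 toolxy box [[-0.058800000697374344, 0.06970000267028809], [-0.058800000697374344, 0.061799999326467514], [0.02590000070631504, 0.061900001019239426], [0.02590000070631504, 0.0697999969124794]] z 0.08772729415951508
top TCP [0.4064 0.2801 0.1189]
top plate_face [211.7, 227.1] 0.71 [0.4679 0.2694 0.0602]
side panel 301 x [-0.0636  0.0534] y [-0.0057 -0.0041  0.0036] z [-0.0458  0.0824]
   face y=a+bx+cz [-0.0041 -0.0147 -0.0048] 191
side plate top 78 toolxy box [[-0.061000000685453415, 0.06849999725818634], [-0.061000000685453415, 0.059700001031160355], [0.06390000134706497, 0.0608999989926815], [0.06379999965429306, 0.06970000267028809]] z 0.08754243436967679
side TCP [0.4075 0.2805 0.1223]
side plate_face [259.8, 159.5] 0.66 [0.4712 0.2787 0.0475]
{'clock': 11.8, 'position': array([0.4086, 0.281 , 0.1239]), 'tool_rot': array([-179.939 ,    0.063 ,   71.1934]), 'ft_force': array([ 0.3019,  0.8603, -1.2792]), 'ft_torque': array([-0.0048, -0.0476, -0.0581])}
```

View pics/pre.png

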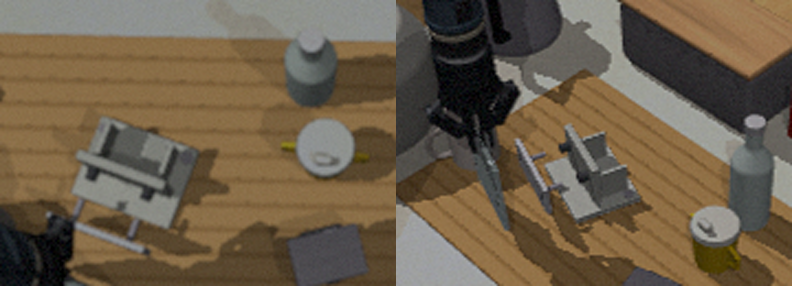

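>>> {"op": "step_arm", "data": {
  "series": [
    [0,0,0.3,0,0,0,-1],
    [0,0,0.3,0,0,0,-1],
    [0,0,0.3,0,0,0,-1],
    [0,0.3,0.2,0,0,0,-1],
    [0,0.3,0.07,0,0,0,-1]
  ]
}}

```text
clock: 12.3
position: [0.4206, 0.2768, 0.1001]
tool_rot: [-180.0, 0.0, 71.2]
ft_force: [0.2, -0.3, -0.7]
finger_gap: 0.059
gripper_force: 102.3
```

>>> {"op": "step_arm", "data": {
  "series": [
    [0,0.4,0,0,0,0,-1],
    [0,0.4,0,0,0,0,-1],
    [0,0.4,0,0,0,0,-1],
    [0,0.3,0,0,0,0,-1],
    [0,0,0,0,0,0,-1]
  ]
}}

```text
clock: 12.8
position: [0.45, 0.2671, 0.1009]
tool_rot: [180.0, -0.0, 71.1]
ft_force: [-0.3, -0.7, -1.6]
finger_gap: 0.059
gripper_force: 102.3
```

```bash
cat >> m.py <<'E'
S=[]
for _ in range(4):
    snapshot("side");t=state();S.append(np.r_[t["position"],t["ft_force"],t["tool_rot"][2]])
print("mean",np.mean(S,0))
E
python3 m.py near.png
python3 - <<'E'
import cv2
a=cv2.imread("pics/near.png");cv2.imwrite("pics/near2.png",cv2.resize(a[60:280,390:680],None,fx=2.5,fy=2.5,interpolation=cv2.INTER_CUBIC))
E
```

```text
top panel 111 x [-0.0611 -0.0088] y [-0.0034  0.0012  0.0053] z [-0.0442  0.0683]
   face y=a+bx+cz [-0.0002 -0.0245 -0.0085] 69
top plate top 83 toolxy box [[-0.060600001364946365, 0.024299999698996544], [-0.060499999672174454, 0.01640000008046627], [0.0066999997943639755, 0.017100000753998756], [0.006599999964237213, 0.025100000202655792]] z 0.08761480481761397
top TCP [0.4494 0.2672 0.1009]
top plate_face [211.9, 228.4] 0.46 [0.4679 0.2692 0.061 ]
side panel 309 x [-0.0623  0.0567] y [-0.0043 -0.0028  0.0039] z [-0.0457  0.0807]
   face y=a+bx+cz [-0.0029 -0.0127 -0.0008] 207
side plate top 58 toolxy box [[-0.06019999831914902, 0.024800000712275505], [-0.060100000351667404, 0.01640000008046627], [0.03819999843835831, 0.017000000923871994], [0.03819999843835831, 0.02539999969303608]] z 0.0880320886018417
side TCP [0.4488 0.2674 0.1008]
side plate_face [397.2, 245.0] 0.74 [ 0.5279 -0.248   0.0468]
{'clock': 13.0, 'position': array([0.4486, 0.2675, 0.1008]), 'tool_rot': array([-179.977 ,    0.007 ,   71.1876]), 'ft_force': array([ 0.4338,  0.5491, -1.4607]), 'ft_torque': array([0.0576, 0.0398, 0.0077])}
mean [ 0.4486  0.2675  0.1008 -0.0729  0.2667 -0.9811 71.2015]
```

View pics/near2.png

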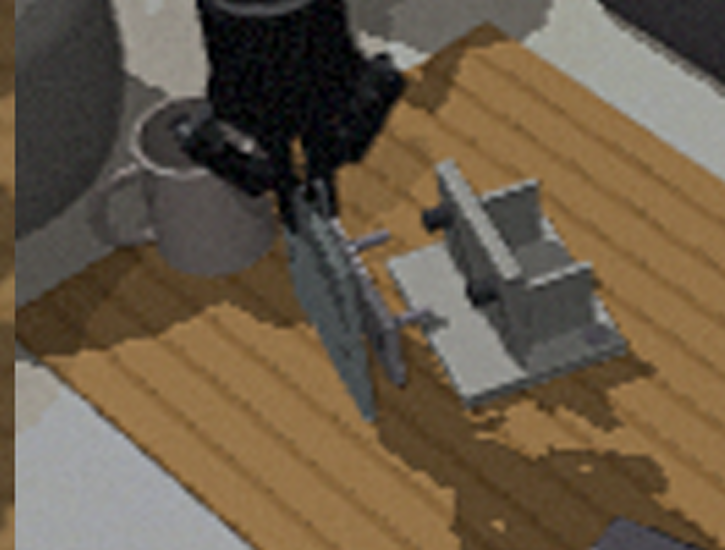

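Side view: the panel (330,310 in the crop) stands parallel to the plate, about 12 mm in front of it, with the edges nearly in line. I'm making a small trim, then approaching to contact.

>>> {"op": "step_arm", "data": {
  "series": [
    [0.05,0.1,0.05,0,0,0.13,-1],
    [0,0.15,0,0,0,0,-1],
    [0,0.15,0,0,0,0,-1],
    [0,0.15,0,0,0,0,-1],
    [0,0,0,0,0,0,-1]
  ]
}}

```text
clock: 13.7
position: [0.4601, 0.2645, 0.0998]
tool_rot: [180.0, -0.0, 70.4]
ft_force: [-0.6, -0.5, -2.0]
finger_gap: 0.06
gripper_force: 102.3
```

>>> {"op": "step_arm", "data": {
  "series": [
    [0,0.1,0,0,0,0,-1],
    [0,0.1,0,0,0,0,-1],
    [0,0,0,0,0,0,-1],
    [0,0,0,0,0,0,-1],
    [0,0,0,0,0,0,-1]
  ]
}}

```text
clock: 14.2
position: [0.463, 0.2634, 0.0997]
tool_rot: [-180.0, 0.0, 70.4]
ft_force: [-3.2, 0.3, -0.9]
finger_gap: 0.061
gripper_force: 102.5
```

>>> {"op": "step_arm", "data": {
  "series": [
    [0,0.1,0,0,0,0,-1],
    [0,0.1,0,0,0,0,-1],
    [0,0,0,0,0,0,-1],
    [0,0,0,0,0,0,-1],
    [0,0,0,0,0,0,-1]
  ],
  "grip_force": 115
}}

```text
clock: 14.7
position: [0.4666, 0.2621, 0.0997]
tool_rot: [-179.9, 0.0, 70.4]
ft_force: [-3.7, 1.4, -0.6]
finger_gap: 0.055
gripper_force: 117.5
```

```bash
python3 m.py press.png
python3 - <<'E'
import cv2
a=cv2.imread("pics/press.png");cv2.imwrite("pics/press2.png",cv2.resize(a[60:280,390:680],None,fx=2.5,fy=2.5,interpolation=cv2.INTER_CUBIC))
E
```

```text
top panel 202 x [-0.0611 -0.0002] y [-0.0041  0.0024  0.0112] z [-0.0447  0.0767]
   face y=a+bx+cz [0.0071 0.0719 0.0326] 63
top plate top 175 toolxy box [[-0.054999999701976776, 0.07479999959468842], [0.054099999368190765, 0.07450000196695328], [0.054099999368190765, 0.08489999920129776], [-0.054999999701976776, 0.08510000258684158]] z 0.08802829535441803
top TCP [0.4667 0.2621 0.0997]
top plate_face [212.6, 224.1] 0.42 [0.4659 0.2479 0.136 ]
side panel 357 x [-0.0618  0.0555] y [-0.0054 -0.0034  0.0087] z [-0.0457  0.0787]
   face y=a+bx+cz [-0.0035 -0.019  -0.0114] 214
side plate top 90 toolxy box [[-0.055399999022483826, 0.08479999750852585], [-0.055399999022483826, 0.07270000129938126], [0.05310000106692314, 0.07289999723434448], [0.05310000106692314, 0.08500000089406967]] z 0.08763195579589989
side TCP [0.4668 0.2621 0.0997]
side plate_face [260.5, 156.3] 0.47 [0.461  0.2587 0.087 ]
{'clock': 14.9, 'position': array([0.4668, 0.2621, 0.0997]), 'tool_rot': array([-179.9666,    0.0093,   70.4086]), 'ft_force': array([-4.6908,  0.9953, -0.1636]), 'ft_torque': array([0.2717, 1.1566, 0.2276])}
mean [ 0.4669  0.262   0.0997 -4.5592  1.2487 -0.156  70.4064]
```

View pics/press2.png

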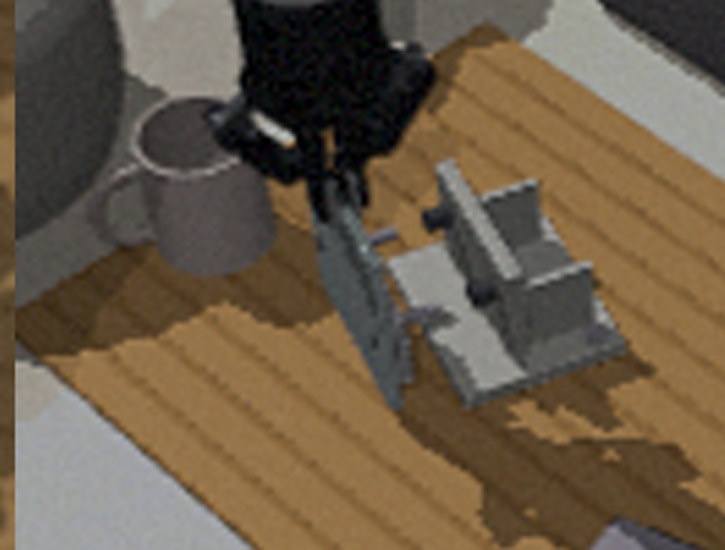

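>>> {"op": "step_arm", "data": {
  "series": [
    [0,0.1,0,0,0,-0.13,-1],
    [0,0.05,0,0,0,0,-1],
    [0,0,0,0,0,0,-1],
    [0,0,0,0,0,0,-1],
    [0,0,0,0,0,0,-1]
  ]
}}

```text
clock: 15.6
position: [0.4691, 0.2613, 0.0997]
tool_rot: [-179.9, -0.0, 71.1]
ft_force: [-6.2, 1.1, 1.1]
finger_gap: 0.055
gripper_force: 117.5
```

```bash
cat > f.py <<'E'
from h import *
np.set_printoptions(precision=4,suppress=True)
S=[]
for _ in range(8):
    snapshot("side");t=state();S.append(np.r_[t["position"],t["tool_rot"],t["ft_force"],t["ft_torque"]])
m=np.mean(S,0);T=R.from_euler("xyz",m[3:6] if abs(m[3])>170 else [180,0,m[5]],degrees=True).as_matrix()
F=m[6:9]@T;M=m[9:]@T
print("pos",m[:3],"yaw",m[5],"F tool",F,"M tool",M,"sd",np.std(S,0)[6:],"lat s",-M[2]/-F[1]*-1,"lever",M[0]/F[1],state()["clock"])
E
python3 f.py
```

```text
pos [0.4691 0.2613 0.0997] yaw 71.14385264257581 F tool [-0.1555 -6.3131 -0.8572] M tool [ 1.6299 -0.0286  0.0472] sd [0.2433 0.6949 0.5269 0.0167 0.0222 0.0197] lat s 0.0074692891518488074 lever -0.25817008094680227 16.0
```

>>> {"op": "step_arm", "data": {
  "series": [
    [0,0.1,0,0,0,0,-1],
    [0,0,0,0,0,0,-1],
    [0,0,0,0,0,0,-1],
    [0,0,0,0,0,0,-1],
    [0,0,0,0,0,0,-1]
  ]
}}

```text
clock: 16.5
position: [0.4704, 0.2608, 0.0997]
tool_rot: [-179.8, -0.0, 71.2]
ft_force: [-7.4, 2.1, 1.5]
finger_gap: 0.051
gripper_force: 117.5
```

```bash
sed -i 's/range(8)/range(16)/' f.py; python3 f.py
```

```text
pos [0.4705 0.2608 0.0997] yaw 71.15350685610103 F tool [-0.3576 -7.3114 -1.3855] M tool [ 1.8764 -0.0452  0.0422] sd [0.5446 0.4865 0.4422 0.024  0.0298 0.027 ] lat s 0.005776510511198116 lever -0.2566427566942068 17.3
```

>>> {"op": "step_arm", "data": {
  "series": [
    [0,0,0,-0.1,0,0,-1],
    [0,0,0,0,0,0,-1],
    [0,0,0,0,0,0,-1],
    [0,0,0,0,0,0,-1],
    [0,0,0,0,0,0,-1]
  ]
}}

```text
clock: 17.8
position: [0.4704, 0.2608, 0.0996]
tool_rot: [179.6, -0.0, 71.2]
ft_force: [-6.1, 1.9, 1.2]
finger_gap: 0.056
gripper_force: 117.5
```

```bash
python3 f.py
```

```text
pos [0.4704 0.2608 0.0996] yaw 71.15423482771924 F tool [-0.4336 -7.4137 -1.2422] M tool [ 1.8866 -0.0416  0.0624] sd [0.5728 0.3466 0.4483 0.0391 0.0412 0.0309] lat s 0.008417613709339048 lever -0.2544707211272716 18.6
```

>>> {"op": "step_arm", "data": {
  "series": [
    [0,0,0,-0.15,0,0,-1],
    [0,0,0,0,0,0,-1],
    [0,0,0,0,0,0,-1],
    [0,0,0,0,0,0,-1],
    [0,0,0,0,0,0,-1]
  ]
}}

```text
clock: 19.1
position: [0.4704, 0.2609, 0.0996]
tool_rot: [178.7, -0.0, 71.2]
ft_force: [-7.1, 2.9, 1.0]
finger_gap: 0.055
gripper_force: 117.7
```

```bash
python3 f.py; python3 m.py p3.png | grep -A1 panel
```

```text
pos [0.4704 0.2609 0.0996] yaw 71.1580342634968 F tool [-0.2602 -7.3659 -1.1146] M tool [ 1.9496 -0.0279  0.0636] sd [0.5929 0.4775 0.3181 0.0209 0.0253 0.0187] lat s 0.00863273697578848 lever -0.2646764233341048 19.9
top panel 202 x [-0.0612 -0.0038] y [-0.0053  0.0026  0.0107] z [-0.044  0.072]
   face y=a+bx+cz [0.0069 0.0685 0.0391] 71
--
side panel 353 x [-0.0623  0.0571] y [-0.0063 -0.004   0.0078] z [-0.0457  0.0788]
   face y=a+bx+cz [-0.004  -0.011  -0.0201] 209
```

>>> {"op": "step_arm", "data": {
  "series": [
    [0,0,0,-0.1,0,0,-1],
    [0,0,0,0,0,0,-1],
    [0,0,0,0,0,0,-1],
    [0,0,0,0,0,0,-1],
    [0,0,0,0,0,0,-1]
  ]
}}

```text
clock: 20.8
position: [0.4703, 0.2609, 0.0996]
tool_rot: [178.1, -0.0, 71.2]
ft_force: [-6.5, 1.7, 1.1]
finger_gap: 0.057
gripper_force: 117.9
```

```bash
python3 f.py; python3 m.py p4.png | grep -A1 panel
```

```text
pos [0.4704 0.2609 0.0996] yaw 71.15648025859596 F tool [-0.1105 -6.9726 -1.4722] M tool [ 2.0519 -0.0459  0.0682] sd [0.4355 0.3874 0.4273 0.027  0.0195 0.0295] lat s 0.009775469621370216 lever -0.2942860882597642 21.6
top panel 199 x [-0.0615 -0.0003] y [-0.0058  0.0026  0.0104] z [-0.0434  0.0731]
   face y=a+bx+cz [0.0069 0.0628 0.0375] 74
--
side panel 356 x [-0.0613  0.0555] y [-0.0071 -0.0045  0.0078] z [-0.0466  0.0807]
   face y=a+bx+cz [-0.0045 -0.0117 -0.0254] 210
```

>>> {"op": "step_arm", "data": {
  "series": [
    [0,0.03,0,0.04,0,0,-1],
    [0,0,0,0,0,0,-1],
    [0,0,0,0,0,0,-1],
    [0,0,0,0,0,0,-1],
    [0,0,0,0,0,0,-1]
  ]
}}

```text
clock: 22.5
position: [0.4707, 0.2608, 0.0996]
tool_rot: [178.4, -0.0, 71.2]
ft_force: [-6.9, 2.0, 0.9]
finger_gap: 0.058
gripper_force: 117.8
```

```bash
python3 f.py; python3 m.py p5.png | grep -A1 panel;python3 - <<'E'
import cv2
a=cv2.imread("pics/p5.png");cv2.imwrite("pics/p52.png",a)
E
```

```text
pos [0.4708 0.2608 0.0996] yaw 71.16036583206487 F tool [-0.1556 -7.3935 -1.5837] M tool [ 2.1217 -0.0303  0.0524] sd [0.5798 0.4018 0.4579 0.0272 0.0285 0.0251] lat s 0.007088988330297752 lever -0.2869707884109937 23.3
top panel 204 x [-0.0613 -0.0022] y [-0.0056  0.0026  0.0105] z [-0.0437  0.0699]
   face y=a+bx+cz [0.0068 0.0639 0.0355] 70
--
side panel 359 x [-0.0624  0.0574] y [-0.0067 -0.0043  0.0075] z [-0.0461  0.08  ]
   face y=a+bx+cz [-0.0043 -0.0106 -0.0231] 211
```

View pics/p5.png

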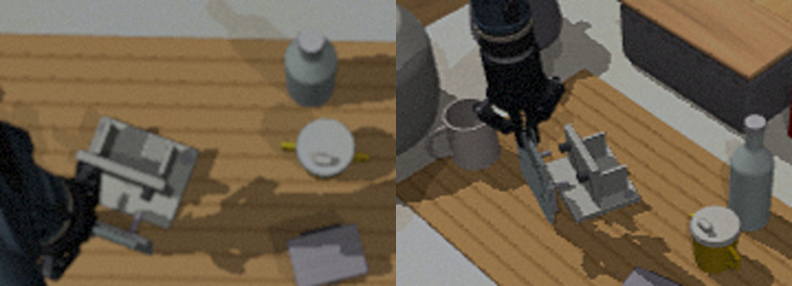

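The top view shows the panel flush on the plate (120,238) with the right edges together. The side view agrees, and everything else stands where it was. I'll hold a steady push before handing in.

>>> {"op": "step_arm", "data": {
  "series": [
    [0,0.02,0,0,0,0,-1],
    [0,0,0,0,0,0,-1],
    [0,0,0,0,0,0,-1],
    [0,0,0,0,0,0,-1],
    [0,0,0,0,0,0,-1]
  ]
}}

```text
clock: 24.2
position: [0.471, 0.2607, 0.0996]
tool_rot: [178.4, -0.0, 71.2]
ft_force: [-7.0, 1.7, 0.8]
finger_gap: 0.052
gripper_force: 117.8
```

>>> {"op": "step_arm", "data": {
  "series": [
    [0,0,0,0,0,0,-1],
    [0,0,0,0,0,0,-1],
    [0,0,0,0,0,0,-1],
    [0,0,0,0,0,0,-1],
    [0,0,0,0,0,0,-1]
  ]
}}

```text
clock: 24.7
position: [0.471, 0.2607, 0.0995]
tool_rot: [178.4, -0.0, 71.2]
ft_force: [-7.4, 2.9, 1.0]
finger_gap: 0.055
gripper_force: 117.8
```

>>> {"op": "step_arm", "data": {
  "series": [
    [0,0,0,0,0,0,-1],
    [0,0,0,0,0,0,-1],
    [0,0,0,0,0,0,-1],
    [0,0,0,0,0,0,-1],
    [0,0,0,0,0,0,-1]
  ]
}}

```text
clock: 25.2
position: [0.471, 0.2607, 0.0996]
tool_rot: [178.4, -0.0, 71.2]
ft_force: [-7.3, 2.0, 0.6]
finger_gap: 0.056
gripper_force: 117.8
```

>>> {"op": "step_arm", "data": {
  "series": [
    [0,0,0,0,0,0,-1],
    [0,0,0,0,0,0,-1],
    [0,0,0,0,0,0,-1],
    [0,0,0,0,0,0,-1],
    [0,0,0,0,0,0,-1]
  ]
}}

```text
clock: 25.7
position: [0.471, 0.2607, 0.0996]
tool_rot: [178.4, -0.0, 71.2]
ft_force: [-7.0, 2.8, 1.2]
finger_gap: 0.051
gripper_force: 117.8
```

>>> {"op": "step_arm", "data": {
  "series": [
    [0,0,0,0,0,0,-1],
    [0,0,0,0,0,0,-1],
    [0,0,0,0,0,0,-1],
    [0,0,0,0,0,0,-1],
    [0,0,0,0,0,0,-1]
  ]
}}

```text
clock: 26.2
position: [0.471, 0.2607, 0.0996]
tool_rot: [178.4, -0.0, 71.2]
ft_force: [-7.9, 2.6, 1.0]
finger_gap: 0.055
gripper_force: 117.8
```

```bash
python3 f.py; python3 -c "
from cell import *
print(sign_off())"
```

```text
pos [0.471  0.2607 0.0996] yaw 71.16286169348594 F tool [-0.2556 -7.6315 -1.5548] M tool [ 2.1454 -0.0257  0.0642] sd [0.4422 0.6107 0.2737 0.0234 0.0261 0.0361] lat s 0.008418325015074184 lever -0.28112111953725843 27.0
the job is handed in; nothing more can be done
None
```

The job is handed in at 27 s: the panel is still gripped and pressed flat on the backing plate at about 7.6 N, its side edge within about 1 mm of the plate's and its lower edge about 15 mm above the mat.

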